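Index the sample carousel to bring the yellow-capped vial under the reader

ROBOT

A 6-joint arm with a two-finger parallel gripper is mounted at the origin on the work surface. World frame = base frame: x ahead of the robot, y to its left, z up, the work surface at z = 0. Lengths are in mm, angles in rad, forces in N, time in s.
With the tool pointing down it reaches from about 350 to 775 mm from the base axis. Payload 7.3 kg.
Tool frame: the origin (TCP) lies at the very end of the fingers, on their centre line; the grasp point (between the pads) lies 19 mm behind it; z points along the fingers, x is the direction in which the jaws open and shut, and the axes are right-handed (so a half turn about z gives the same grasp; the last joint's range is limited). The gripper opens to 92 mm and grips with 3 to 60 N. Pads are 19 mm wide; open, the fingers measure 130 mm over their backs; the gripper's body (75 mm by 190 mm) begins 47 mm behind the grasp point.
Start: joints at [-1.426, 0.342, 1.524, -0, 1.275, -0.146], TCP at [150.55, -502.971, 226.741] pointing down, gripper open.
Joint ranges: [-2.53, 2.53], [-0.77, 2.02], [0.04, 2.7], [-1, 4.14], [0.28, 2.66], [-3.11, 3.11]. Speed limits (rad/s): [2.57, 2.57, 3.14, 3.14, 3.14, 3.14].

INTERFACE

Orientations are given as [roll, pitch, yaw] about the fixed x, y, z axes, in that order (R = Rz(yaw) Ry(pitch) Rx(roll)).
In Python, from plant import bot, capture, camera_params gives the robot as it stands.
- The arm moves only by the shell command python3 -m jog 'ROWS' [OPENING]. ROWS is a JSON object of lists of equal length, an entry for each row: "xyz": the shift along the world's x, y, z as a fraction of full scale, a list of three; "angular": the turn, a rotation vector about the world's x, y, z as a fraction of full scale, a list of three. In form: {"xyz": [[x, y, z], ...], "angular": [[wx, wy, wz], ...]}. A call has 1 to 10 rows; each row shifts and turns the pose as measured when the row begins; what a row does not reach is not made up. Full scale, the value 1, is 2 cm for a shift and 6 degrees for a turn. A row lasts 1/10 s, in which the tool goes at most 50 mm and 8.59 degrees, less where a joint would pass 70% of its speed; a pose out of reach is approached as far as the arm can. A call with a number of a shift or a turn outside -1 to 1 is refused whole. A call with a gripper value outside its range is refused whole. OPENING is the closure, from -1 (fully open) to 1 (shut), set as the call begins (- or left out, the last holds). The fingers move at their own pace and stop on an object; the grip force is fixed at half the most. Time passes only in rows, so rows that do not move let the fingers close. It gives the time, the measured TCP pose, the force and the opening at its end, in the units of the state.
- bot.get_obs(): the state, without advancing time (a new reading comes with each control period).
- capture(name): name is "side" or "top" or "wrist"; returns the picture (480x640x3 uint8, red, green, blue); there is no depth.
- camera_params(name): a dict with "fx", "fy", "cx", "cy" (pixels), "rvec" (rotation vector, rad) and "tvec" (3), from world to camera coordinates, as OpenCV has them. Camera axes: x right, y down, z forward; pixel columns grow to the right and rows downward; lengths in mm; the calibration is good to about 2 mm. A picture is of the moment at which its call begins: read the wrist's pose just before it. camera_params takes no time and is no camera call; for the wrist camera it gives the pose at the moment of the call.
- bot.close_job(): hands the job in, once; it reports no verdict.
The state is a dict: "time": time; "joint_positions": joint angles; "dq": joint speeds; "tau": joint torques, N m; "tool_pos": TCP position; "tcp_rot": TCP orientation; "contact_force": force on the tool from outside, world axes, zero at the start; "moment": the same for the moment, N m; "grip_width": finger opening in mm.
Only numpy, scipy, OpenCV 4.12 (cv2) and the standard library are available. Lean on these libraries where they do the work, as an engineer would, in place of code of your own. Each camera call takes 0.05 s, during which the arm holds its last target.

TASK

Bring the yellow-capped vial under the optical reader: with the fingertips press the red plunger pad down to unlock the sample carousel, keep it down while pushing it round to the very next notch, on whichever side brings the yellow cap under the reader, then let the plunger spring fully up into that notch and leave it. Nothing needs gripping and nothing may be lifted; all vials stay upright in their pockets and the other things on the bench stay where they are.

Things in the scene. Friction and masses are not known exactly. Their poses are not given: they have to be found in the camera images.
- axis (a point): centre of the sample carousel, on its vertical turning axis, 66 mm above the bench (top of the 224 mm aluminium disc with 12 white pockets, 30 degrees apart, 85 mm from the axis, walls 14 mm high). Its fixed base varies in place and heading
- reader (a point): fixed point straight below the reader, 66 mm above the bench, 85 mm from the axis: a vial under the reader stands here. The reader is a grey 42 mm cylinder with a blue top, at 160 to 211 mm height, hung from a post 195 mm from the axis; at the start the plunger is straight across the axis from it
- pad (a point): centre of the floor of the plunger's round red pad (70 mm over all; flat floor 60 mm across, lip 5 mm high around it). Plunger up: the floor is 114 mm above the bench. It is 152 mm from the axis and turns with the carousel; the pad stands free on a vertical spring plunger in an arm of the disc
- plunger (a joint): how far the plunger is pressed straight down, m: 0 = up, key locked in a notch of the fixed ring; beyond 0.0125 the key is clear below the ring and the carousel turns; 0.018 = stop. Spring: 4 N when up, 7 N at 13 mm, 8 N at the stop. Let go between notches it stays 12 mm down; let go within 0.05 rad of a notch, the round key slips in and it springs up by itself
- carousel (a joint): angle of the carousel, rad, positive counter-clockwise from above; 0 at the start, in a notch. Notches every 0.5236 rad (30 degrees) both ways, play 0.012 rad. Unlocked it turns lightly (about 0.5 N at the pad) and stays where left. The yellow-capped vial stands one notch from the reader, on either side
- vial_yellow: amber glass vial with a yellow cap, 25 mm diameter, 60 mm tall, loose in the carousel pocket next to the one under the reader (either side). Origin: centre of its underside, 66 mm above the bench
- vial_white_a: amber glass vial with a white cap, 25 mm diameter, 60 mm tall, loose in a carousel pocket; bystander. Origin: centre of its underside
- vial_white_b: amber glass vial with a white cap, 25 mm diameter, 60 mm tall, loose in a carousel pocket; bystander. Origin: centre of its underside
- vial_white_c: amber glass vial with a white cap, 25 mm diameter, 60 mm tall, loose in a carousel pocket; bystander. Origin: centre of its underside
- vial_white_d: amber glass vial with a white cap, 25 mm diameter, 60 mm tall, loose in a carousel pocket; bystander. Origin: centre of its underside
- wine_bottle: dark wine bottle, 74 mm diameter, 290 mm tall, standing on the bench; bystander. Origin: centre of its underside
- reagent_bottle: amber bottle with a blue cap, 90 mm diameter, 180 mm tall; bystander. Origin: centre of its underside
- beaker: clear open beaker, 72 mm diameter, 85 mm tall; bystander. Origin: centre of its underside
- dropper_bottle: small amber bottle with a black cap, 36 mm diameter, 75 mm tall; bystander. Origin: centre of its underside
Not all that is in view belongs to the job. Leave any pink look-alike of the vial_yellow alone.

How it is judged (in metres and radians):
On the way, in this order (a step that is already met when the one before it is completed fails the run):
1. plunger pressed until its key is clear of the ring (value of joint plunger above 0.011 m), for 0.05 s.
2. carousel turned away from its old notch ((value of joint carousel above 0.2 rad or value of joint carousel below -0.2 rad)), for 0.02 s.
At the end, for the whole second after the job is handed in: Yellow-capped vial within 6 mm of the point under the reader; carousel at rest one notch (0.524 +- 0.025 rad) from its start; plunger up to within 3 mm; all vials upright (0.12 rad) on the disc in their pockets; bench things upright, within 30 mm of their places (horizontal distance between vial_yellow and reader below 0.006 m and value of joint plunger below 0.003 m and (value of joint carousel between 0.4986 and 0.5486 rad or value of joint carousel between -0.5486 and -0.4986 rad) and velocity of joint carousel between -0.02 and 0.02 rad/s and angle between each of vial_yellow, vial_white_a, vial_white_b, vial_white_c, vial_white_d's own z axis and vertical below 0.12 rad and height (world z) of vial_yellow between 0.062 and 0.07 m and height (world z) of vial_white_a between 0.062 and 0.07 m and height (world z) of vial_white_b between 0.062 and 0.07 m and height (world z) of vial_white_c between 0.062 and 0.07 m and height (world z) of vial_white_d between 0.062 and 0.07 m and distance of each of wine_bottle, reagent_bottle, beaker, dropper_bottle from where it was at the start of the episode below 0.03 m and angle between each of wine_bottle, reagent_bottle, beaker, dropper_bottle's own z axis and vertical below 0.1 rad); the robot touches nothing.
It fails at once if a vial is lifted more than 10 mm (height (world z) of any of vial_yellow, vial_white_a, vial_white_b, vial_white_c, vial_white_d above 0.076 m).
It fails at once if a vial is tipped more than 0.35 rad (angle between any of vial_yellow, vial_white_a, vial_white_b, vial_white_c, vial_white_d's own z axis and vertical above 0.35 rad).
It fails at once if the carousel is turned well past the next notch (more than 0.75 rad either way) (value of joint carousel above 0.75 rad or value of joint carousel below -0.75 rad).
It fails at once if a thing on the bench is moved more than 30 mm, lifted or knocked over (distance of any of wine_bottle, reagent_bottle, beaker, dropper_bottle from where it was at the start of the episode above 0.03 m or angle between any of wine_bottle, reagent_bottle, beaker, dropper_bottle's own z axis and vertical above 0.4 rad).
It also fails if it takes over 40 s, if anything falls off the work surface, if the arm or the gripper's body presses on something with over 40 N, if the wrist force passes 120 N, or if a joint passes its speed limit or range.

## Working session

There is one attempt and no reset: what is moved stays moved. The work goes in short steps, Python scripts to look and compute and a shell command to move; the robot and the scene stay as the last step left them, time stands still between calls to the robot, and variables do not carry over. Pictures are saved under pics/ and viewed, and the job is handed in when it is done.

```bash
mkdir -p pics; python3 - <<'E'
from plant import bot,capture,camera_params
import cv2
for n in ["side","top","wrist"]:
    im=capture(n); cv2.imwrite(f"pics/{n}0.png",im[:,:,::-1]); print(n,camera_params(n))
o=bot.get_obs(); print(o)
E
```

```text
side {'fx': 522.0338339639802, 'fy': 522.0338339639802, 'cx': 316.4633880022146, 'cy': 236.60535353528624, 'rvec': array([ 0.79923858, -2.53119186,  1.12495489]), 'tvec': array([ 538.27912878,  277.17282688, 1060.71746674])}
top {'fx': 475.6919835782689, 'fy': 475.6919835782689, 'cx': 322.1982028756416, 'cy': 241.72204734908243, 'rvec': array([ 2.20458813, -2.15233571,  0.12666429]), 'tvec': array([  19.18999295,  623.38377288, 1425.44858331])}
wrist {'fx': 389.34856033167387, 'fy': 389.34856033167387, 'cx': 319.7162541965742, 'cy': 235.949375572206, 'rvec': array([-2.31871797,  1.72504417,  0.26300762]), 'tvec': array([-523.56135595,  -36.95320858,  391.56242949])}
{'time': 0.15, 'joint_positions': array([-1.42603188e+00,  3.42534270e-01,  1.52475110e+00, -1.89712749e-05,
        1.27541161e+00, -1.45999032e-01]), 'dq': array([ 1.86048012e-04, -4.24447765e-03, -1.14154941e-03,  6.39338800e-04,
       -7.56671431e-05, -1.80879054e-03]), 'tau': array([-7.21152210e-04, -4.31472695e+01, -2.44353765e+01,  7.17642764e-02,
        5.37429820e-02, -8.69110318e-05]), 'tool_pos': array([ 150.48311959, -502.66986025,  226.23559468]), 'tcp_rot': array([-3.14144995e+00,  1.09520795e-03, -1.28002723e+00]), 'contact_force': array([-0.77245252,  0.00745787,  0.17524135]), 'moment': array([ 0.02251365,  0.00081247, -0.0156213 ]), 'grip_width': 91.63757615898976}
```

View pics/side0.png

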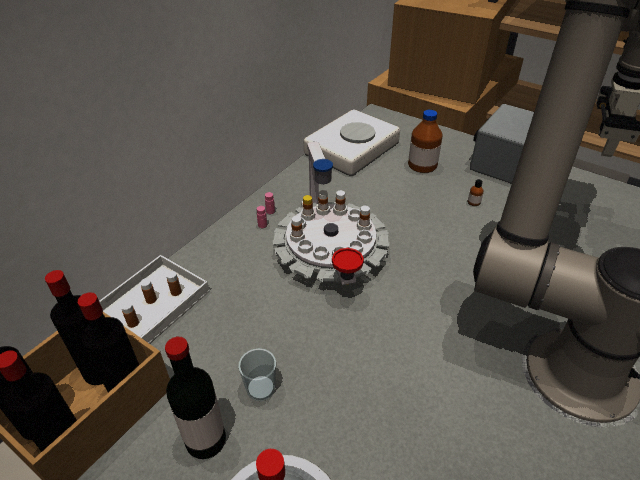

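View pics/top0.png

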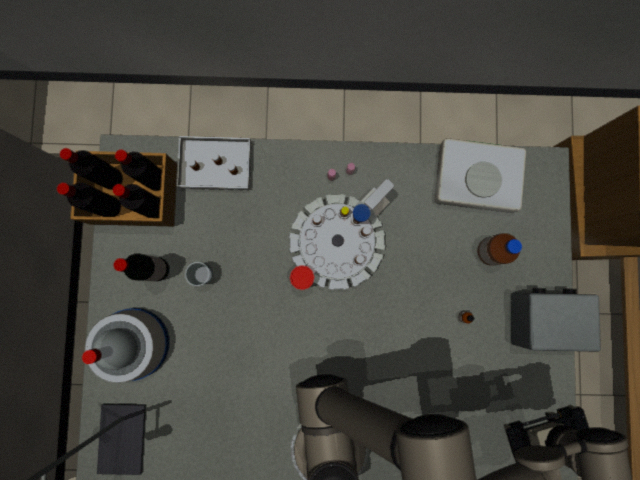

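View pics/wrist0.png

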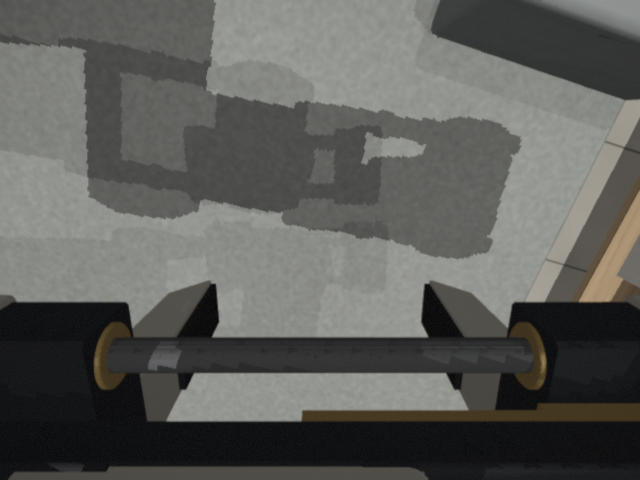

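The top view shows the carousel at about (338,241), red pad (302,278), reader with blue top (361,214) and yellow cap (345,211). The yellow cap could be confused with the pink look-alikes at (333,174) and (351,168), or the tray vials at (195,166), (219,160) and (233,171). I'll check it in an enlarged crop.

```bash
python3 - <<'E'
import cv2
a=cv2.imread("pics/top0.png")[155:305,270:410]; cv2.imwrite("pics/topc.png",cv2.resize(a,None,fx=4,fy=4,interpolation=cv2.INTER_CUBIC))
a=cv2.imread("pics/side0.png")[130:290,250:400]; cv2.imwrite("pics/sidec.png",cv2.resize(a,None,fx=3.7,fy=3.7,interpolation=cv2.INTER_CUBIC))
E
```

```text
(no output)
```

View pics/topc.png

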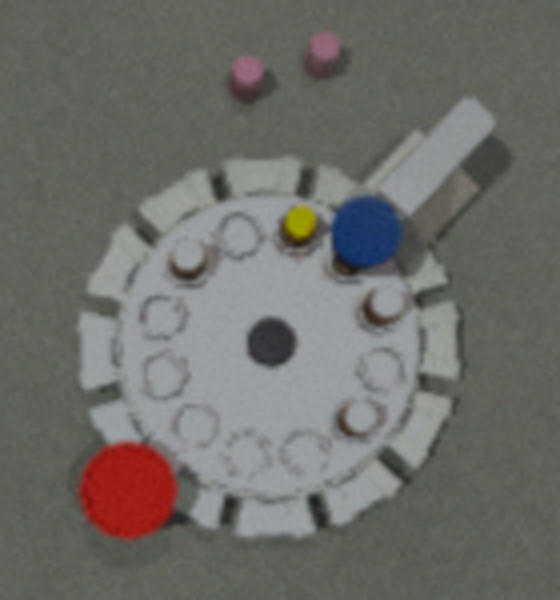

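View pics/sidec.png

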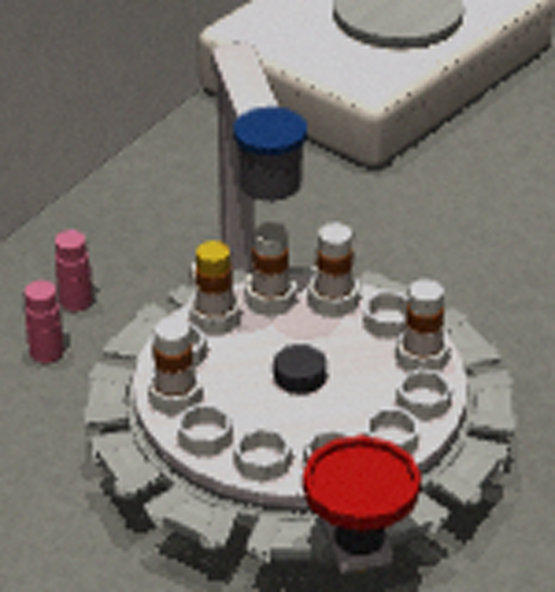

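```bash
cat > h.py <<'E'
import numpy as np,cv2
from plant import camera_params
def ray(n,uv,z):
    p=camera_params(n);R=cv2.Rodrigues(p['rvec'])[0];t=p['tvec']
    d=R.T@np.array([(uv[0]-p['cx'])/p['fx'],(uv[1]-p['cy'])/p['fy'],1]);c=-R.T@t
    return c+d*(z-c[2])/d[2]
def proj(n,P):
    p=camera_params(n);K=np.array([[p['fx'],0,p['cx']],[0,p['fy'],p['cy']],[0,0,1.]])
    return cv2.projectPoints(np.array(P,float).reshape(-1,3),p['rvec'],p['tvec'],K,None)[0][:,0]
E
python3 - <<'E'
from h import *
for nm,z,a,b in [("hub",76,(337.7,240.4),(331.4,227.8)),("pad",119,(302,277.5),(347.6,259.2)),("rd",211,(361.5,212.7),(323,165.1)),("yel",126,(345,210.5),(250+212/3.7,130+250/3.7))]:
    print(nm,ray("top",a,z)[:2],ray("side",b,z)[:2])
E
```

```text
hub [623.31552451 -11.05138418] [622.16371566 -11.97870093]
pad [510.03767953  90.7543164 ] [506.32276528  96.19112739]
rd [686.15882765 -67.28757501] [681.30003571 -61.50023645]
yel [705.24835466 -27.93832207] [703.96212475 -25.10374805]
```

Yellow sits at about −11° about the axis (622,−11) and the reader at −41°, so the carousel has to turn clockwise (negative). The pad goes from about (509,90) to about (575,133). I'll close the fingers and approach high.

```bash
Z='[0,0,0]'
python3 -m jog '{"xyz":[[0.7,0.4,0.2],[0.9,0.4,0.2],[1,0.4,0.2],[1,0.5,0.2],[1,0.6,0.2],[1,0.7,0],[0.9,0.8,0],[0.8,1,0],[0.8,1,0],[0.8,1,0]],"angular":[[0,0,0],[0,0,0],[0,0,0],[0,0,0],[0,0,0],[0,0,0],[0,0,0],[0,0,0],[0,0,0],[0,0,0]]}' 1
python3 -m jog '{"xyz":[[0.6,1,0],[0.6,1,0],[0.6,1,0],[0.6,1,0],[0.6,1,0],[0.5,1,0],[0.4,1,0],[0.3,1,0],[0.2,1,0],[0.1,1,0]],"angular":[[0,0,0],[0,0,0],[0,0,0],[0,0,0],[0,0,0],[0,0,0],[0,0,0],[0,0,0],[0,0,0],[0,0,0]]}'
```

```text
time: 1.15
tool_pos: [339.8, -355.7, 247.7]
tcp_rot: [-3.138, 0.004, -1.283]
contact_force: [0.2, 0.2, 0.2]
grip_width: 16.0
time: 2.15
tool_pos: [437.3, -135.4, 249.6]
tcp_rot: [-3.135, 0.007, -1.277]
contact_force: [-0.0, 0.6, 0.8]
grip_width: 0.1
```

```bash
python3 -m jog '{"xyz":[[0.3,1,0],[0.3,1,0],[0.3,1,0],[0.3,1,0],[0.3,1,0],[0.3,1,0],[0.3,1,0],[0.3,1,0],[0.3,1,0],[0.3,0.8,0]],"angular":[[0,0,0],[0,0,0],[0,0,0],[0,0,0],[0,0,0],[0,0,0],[0,0,0],[0,0,0],[0,0,0],[0,0,0]]}'
python3 -m jog '{"xyz":[[0.3,0.2,-0.5],[0,0,-1],[0,0,-1],[0,0,-1],[0,0,0],[0,0,0]],"angular":[[0,0,0],[0,0,0],[0,0,0],[0,0,0],[0,0,0],[0,0,0]]}'
python3 - <<'E'
from plant import bot,capture
import cv2
from h import *
o=bot.get_obs();print(o['tool_pos'])
for n in ["side","wrist","top"]:
    im=capture(n)[:,:,::-1]; cv2.imwrite(f"pics/{n}1.png",im)
a=cv2.imread("pics/side1.png")[130:290,250:400]; cv2.imwrite("pics/side1c.png",cv2.resize(a,None,fx=3.7,fy=3.7,interpolation=cv2.INTER_CUBIC))
print(proj("wrist",[[509,89.6,119]]),proj("side",[o['tool_pos']]))
E
```

```text
time: 3.15
tool_pos: [495.8, 81.0, 252.0]
tcp_rot: [-3.134, 0.011, -1.272]
contact_force: [0.1, 0.4, 0.3]
grip_width: 0.7
time: 3.75
tool_pos: [500.6, 89.6, 178.1]
tcp_rot: [-3.135, 0.012, -1.267]
contact_force: [1.3, -0.4, -0.2]
grip_width: 0.6
[500.60045826  89.55703649 178.1365517 ]
[[326.06917598 245.97063646]] [[352.34957002 238.50632931]]
```

View pics/wrist1.png

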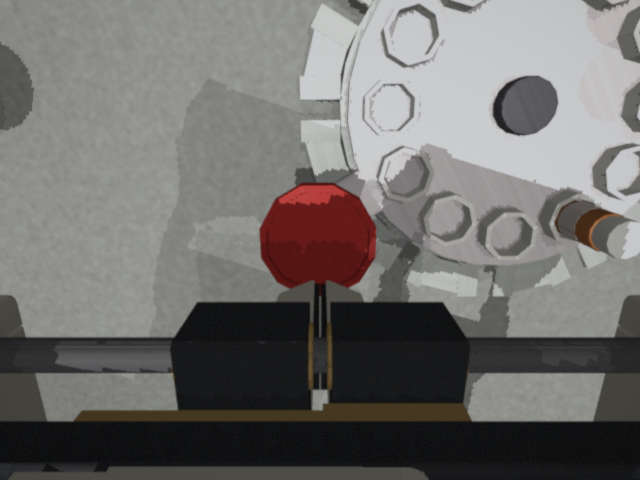

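View pics/side1c.png

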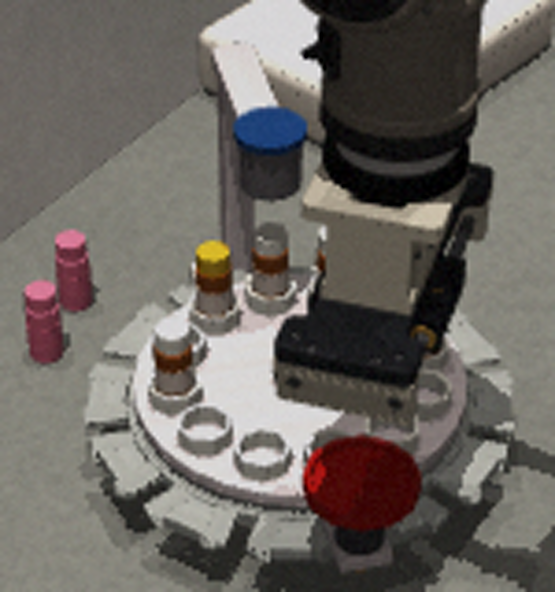

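```bash
python3 - <<'E'
from plant import bot
from h import *
print(bot.get_obs()['tool_pos'],ray("wrist",(318,237),119),ray("wrist",(527,104),76))
E
```

```text
[501.09264097  89.4879406  178.90219847] [512.83777676  95.79211862 119.        ] [624.16578398  -7.19673722  76.        ]
```

```bash
python3 -m jog '{"xyz":[[0.5,0.2,-1],[0,0,-1],[0,0,-0.5],[0,0,0],[0,0,0]],"angular":[[0,0,0],[0,0,0],[0,0,0],[0,0,0],[0,0,0]]}'
python3 - <<'E'
from plant import bot,capture
import cv2
from h import *
o=bot.get_obs();print(o['tool_pos'],proj("side",[o['tool_pos']]))
a=capture("side")[130:290,250:400,::-1]; cv2.imwrite("pics/side2c.png",cv2.resize(a,None,fx=3.7,fy=3.7,interpolation=cv2.INTER_CUBIC))
E
```

```text
time: 4.4
tool_pos: [514.5, 93.4, 132.6]
tcp_rot: [-3.124, 0.008, -1.267]
contact_force: [-0.7, -0.5, 1.2]
grip_width: 0.3
[514.53276108  93.38306706 132.57878419] [[345.30932529 252.51891377]]
```

View pics/side2c.png

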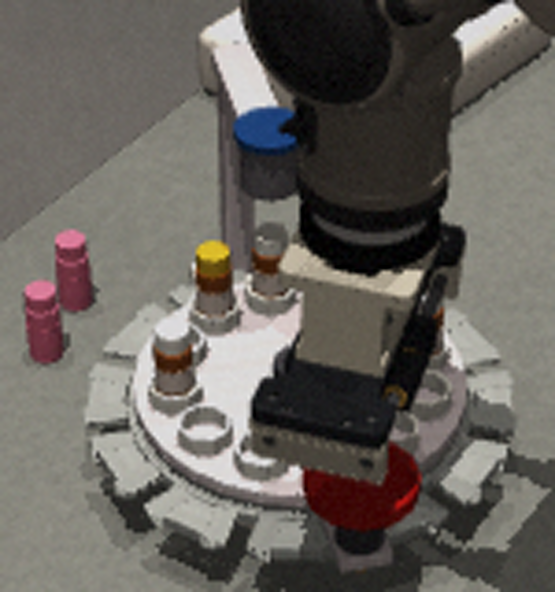

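```bash
python3 -m jog '{"xyz":[[-0.15,0,-0.4],[0,0,-0.4],[0,0,-0.2],[0,0,0]],"angular":[[0,0,0],[0,0,0],[0,0,0],[0,0,0]]}'
python3 -m jog '{"xyz":[[0,0,-0.2],[0,0,0]],"angular":[[0,0,0],[0,0,0]]}'
```

```text
time: 4.85
tool_pos: [512.5, 93.4, 113.4]
tcp_rot: [-3.119, 0.007, -1.268]
contact_force: [-0.8, 0.9, 3.6]
grip_width: 0.4
time: 5.05
tool_pos: [512.8, 93.6, 110.1]
tcp_rot: [-3.118, 0.007, -1.268]
contact_force: [-1.4, 0.2, 4.4]
grip_width: 0.2
```

```bash
python3 -m jog '{"xyz":[[0,0,-0.25],[0,0,-0.25],[0,0,-0.15],[0,0,0]],"angular":[[0,0,0],[0,0,0],[0,0,0],[0,0,0]]}'
python3 -m jog '{"xyz":[[0,0,-0.05],[0,0,0]],"angular":[[0,0,0],[0,0,0]]}'
```

```text
time: 5.45
tool_pos: [513.7, 94.5, 99.7]
tcp_rot: [-3.114, 0.008, -1.268]
contact_force: [-1.5, 1.3, 7.5]
grip_width: 0.3
time: 5.65
tool_pos: [514.1, 95.0, 100.2]
tcp_rot: [-3.113, 0.008, -1.268]
contact_force: [-2.5, 0.6, 6.9]
grip_width: 0.3
```

```bash
python3 -m jog '{"xyz":[[0,0,-0.12],[0.06,0.07,-0.06],[0.14,0.15,-0.02],[0.14,0.14,-0.02],[0.14,0.14,-0.02],[0,0,0]],"angular":[[0,0,0],[0,0,0],[0,0,0],[0,0,0],[0,0,0],[0,0,0]]}'
```

```text
time: 6.25
tool_pos: [526.0, 106.8, 100.8]
tcp_rot: [-3.105, 0.008, -1.268]
contact_force: [-1.4, 1.5, 7.0]
grip_width: 0.9
```

```bash
python3 - <<'E'
from plant import bot,capture
import cv2
from h import *
o=bot.get_obs();print(o['tool_pos'])
a=capture("side")[130:290,250:400,::-1]; a=cv2.resize(a,None,fx=3.7,fy=3.7,interpolation=cv2.INTER_CUBIC)
b=capture("wrist")[:,:,::-1]; cv2.imwrite("pics/w3.png",b)
cv2.imwrite("pics/side3c.png",a)
E
```

```text
[525.98945896 106.79895881 100.80572155]
```

View pics/w3.png

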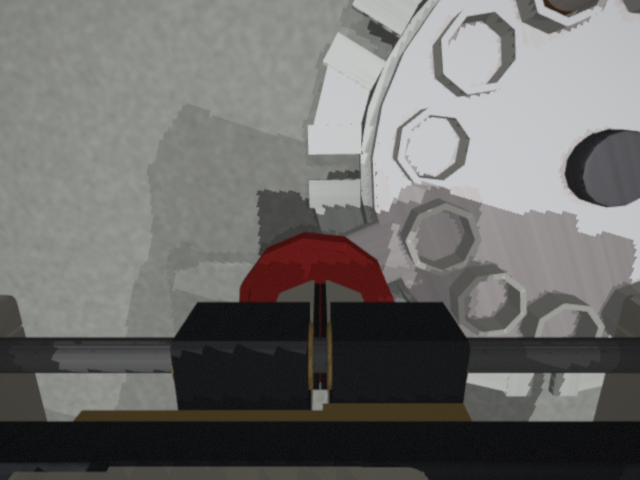

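View pics/side3c.png

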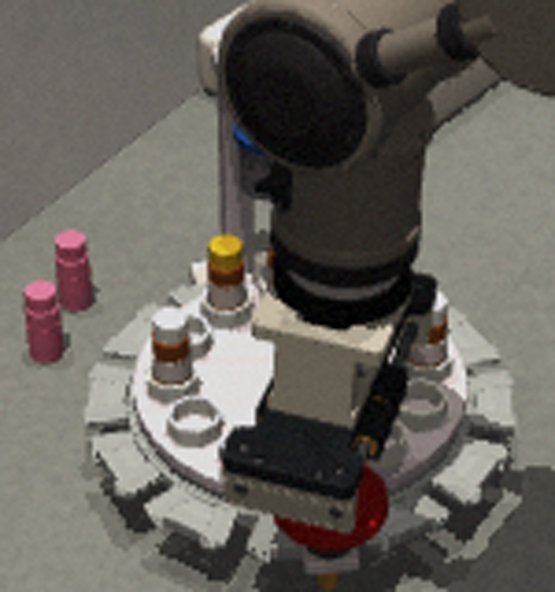

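The side view shows the yellow vial moving toward the reader, so the carousel is turning. In the wrist view the pad stays centred under the fingers, at about (316,290). I'll continue round the arc.

```bash
python3 -m jog '{"xyz":[[0.1,0.08,-0.12],[0.2,0.15,-0.06],[0.2,0.14,-0.03],[0.2,0.12,-0.03],[0.2,0.12,-0.03],[0.1,0.05,-0.03],[0,0,0]],"angular":[[0,0,0],[0,0,0],[0,0,0],[0,0,0],[0,0,0],[0,0,0],[0,0,0]]}'
```

```text
time: 7.05
tool_pos: [548.6, 123.4, 101.4]
tcp_rot: [-3.097, 0.011, -1.268]
contact_force: [-1.0, 1.1, 7.6]
grip_width: 0.8
```

```bash
python3 -m jog '{"xyz":[[0.1,0.03,-0.12],[0.2,0.06,-0.08],[0.2,0.06,-0.08],[0.2,0.05,-0.08],[0.2,0.05,-0.06],[0.1,0.02,-0.06],[0,0,-0.04]],"angular":[[0,0,0],[0,0,0],[0,0,0],[0,0,0],[0,0,0],[0,0,0],[0,0,0]]}'
python3 - <<'E'
from plant import bot,capture
import cv2
from h import *
o=bot.get_obs();print(o['tool_pos'])
b=capture("wrist")[:,:,::-1]; cv2.imwrite("pics/w4.png",b)
a=capture("side")[130:290,250:400,::-1]; a=cv2.resize(a,None,fx=3.7,fy=3.7,interpolation=cv2.INTER_CUBIC)
cv2.imwrite("pics/side4c.png",a)
E
```

```text
time: 7.75
tool_pos: [571.5, 134.4, 98.3]
tcp_rot: [-3.086, 0.016, -1.268]
contact_force: [-0.5, 0.2, 7.1]
grip_width: 0.1
[571.45935048 134.37822772  98.26023791]
```

View pics/w4.png

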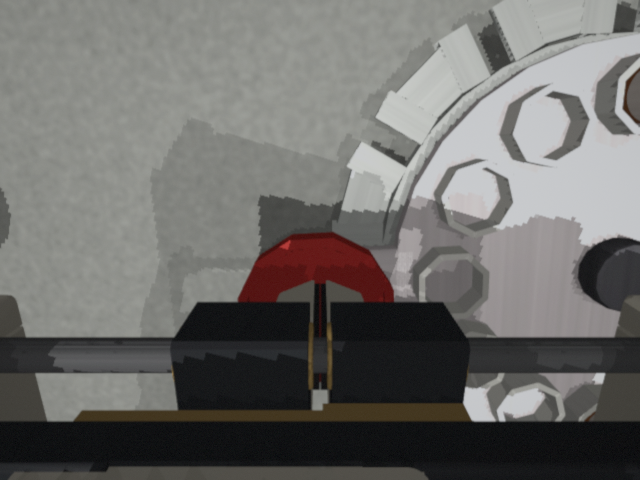

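View pics/side4c.png

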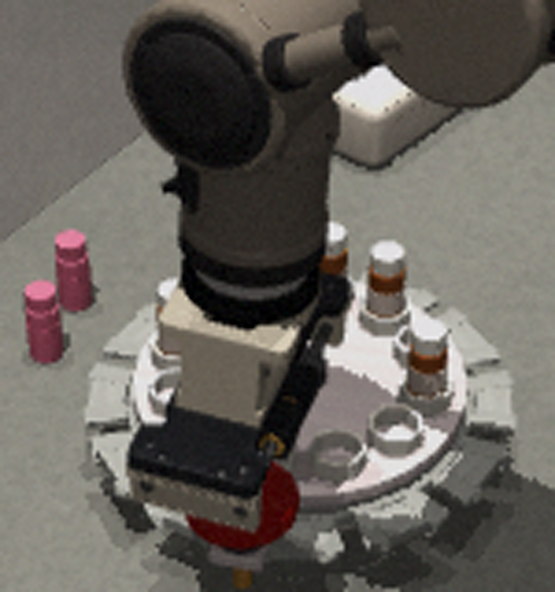

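```bash
python3 - <<'E'
from h import *
c=np.array([622.5,-11])
def f(u,v):
    p=ray("side",(250+u/3.7,130+v/3.7),126)[:2]-c; return np.degrees(np.arctan2(p[1],p[0])),np.hypot(*p)
# start caps then now
for q in [(335,232),(426,290),(388,248),(428,328)]: print(q,f(*q))
p=ray("wrist",(612,272),76);print(p)
E
```

```text
(335, 232) (np.float64(-72.62459889200605), np.float64(81.3285342568682))
(426, 290) (np.float64(-135.261655047039), np.float64(83.61161782138728))
(388, 248) (np.float64(-100.17215495245117), np.float64(84.23183650131706))
(428, 328) (np.float64(-161.8671233044048), np.float64(84.88474119151232))
[6.2188347e+02 1.2800900e-01 7.6000000e+01]
```

```bash
python3 - <<'E'
import cv2
from plant import capture
a=cv2.imread("pics/side0.png")[180:250,320:390];b=capture("side")[180:250,320:390,::-1]
cv2.imwrite("pics/cmp.png",cv2.resize(cv2.hconcat([a,b]),None,fx=5.5,fy=5.5,interpolation=cv2.INTER_CUBIC))
E
```

```text
(no output)
```

View pics/cmp.png

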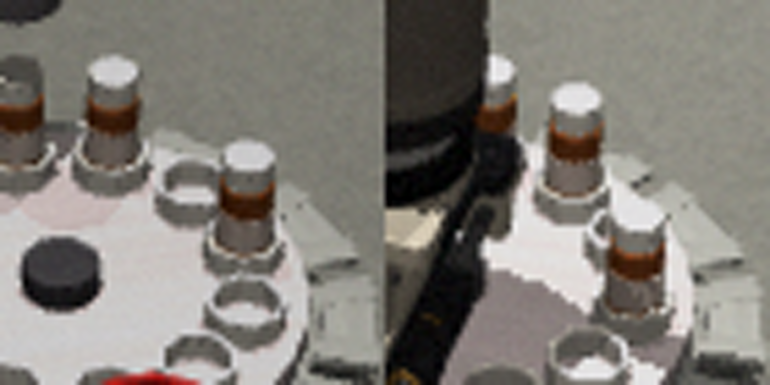

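Both measurements put the turn at about 27°. I need about 6 mm more along the arc.

```bash
python3 -m jog '{"xyz":[[0.12,0.03,-0.06],[0.12,0.02,-0.05],[0,0,-0.04],[0,0,-0.04]],"angular":[[0,0,0],[0,0,0],[0,0,0],[0,0,0]]}'
python3 - <<'E'
import cv2
from plant import capture,bot
a=cv2.imread("pics/side0.png")[180:250,320:390];b=capture("side")[180:250,320:390,::-1]
print(bot.get_obs()['tool_pos'])
cv2.imwrite("pics/cmp2.png",cv2.resize(cv2.hconcat([a,b]),None,fx=5.5,fy=5.5,interpolation=cv2.INTER_CUBIC))
E
```

```text
time: 8.3
tool_pos: [579.4, 137.2, 99.7]
tcp_rot: [-3.076, 0.016, -1.268]
contact_force: [-0.9, 0.4, 6.7]
grip_width: 0.6
[579.58329587 137.30595097  99.75814026]
```

View pics/cmp2.png

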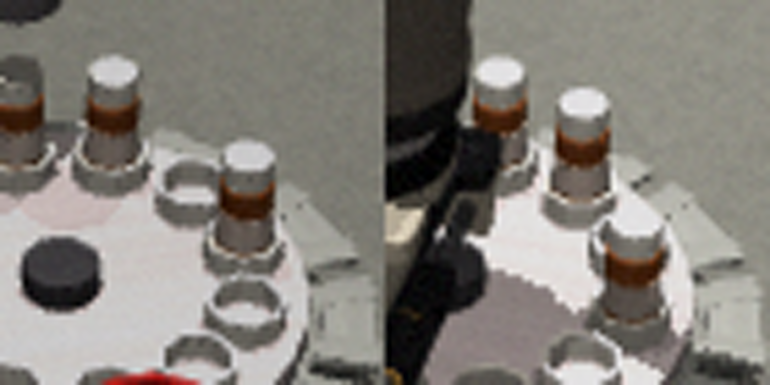

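The vial next to the one under the reader at the start now has its cap at (114,72). At the start that slot's cap was at (112,72), so the turn is about 30.5°, within the notch tolerance. I'll lift straight up.

```bash
python3 -m jog '{"xyz":[[0,0,0.2],[0,0,0.4],[0,0,0.5],[0,0,0.5],[0,0,0.8],[0,0,1],[0,0,1],[0,0,1]],"angular":[[0,0,0],[0,0,0],[0,0,0],[0,0,0],[0,0,0],[0,0,0],[0,0,0],[0,0,0]]}'
python3 -m jog '{"xyz":[[0,0,1],[0,0,1],[-0.6,-0.2,1],[-1,-0.5,0],[-1,-0.6,0],[-1,-0.6,0],[-1,-0.8,0],[-0.6,-1,0],[-0.3,-1,0],[-0.3,-1,0]],"angular":[[0,0,0],[0,0,0],[0,0,0],[0,0,0],[0,0,0],[0,0,0],[0,0,0],[0,0,0],[0,0,0],[0,0,0]]}'
python3 -m jog '{"xyz":[[-0.3,-1,0],[-0.3,-1,0],[-0.3,-1,0],[-0.3,-1,0],[-0.3,-1,0],[-0.3,-1,0],[-0.3,-1,0],[-0.3,-1,0],[-0.2,-0.5,0],[0,0,0]],"angular":[[0,0,0],[0,0,0],[0,0,0],[0,0,0],[0,0,0],[0,0,0],[0,0,0],[0,0,0],[0,0,0],[0,0,0]]}'
python3 - <<'E'
import cv2
from plant import capture
for n in("side","top"): cv2.imwrite(f"pics/{n}5.png",capture(n)[:,:,::-1])
a=cv2.imread("pics/top5.png")[155:305,270:410]; cv2.imwrite("pics/top5c.png",cv2.resize(a,None,fx=4,fy=4,interpolation=cv2.INTER_CUBIC))
a=cv2.imread("pics/side5.png")[130:290,250:400]; cv2.imwrite("pics/side5c.png",cv2.resize(a,None,fx=3.7,fy=3.7,interpolation=cv2.INTER_CUBIC))
E
```

```text
time: 9.15
tool_pos: [577.9, 137.0, 212.2]
tcp_rot: [-3.08, 0.017, -1.269]
contact_force: [-0.0, 0.1, -1.0]
grip_width: 0.5
time: 10.15
tool_pos: [457.1, 21.5, 282.3]
tcp_rot: [-3.073, 0.015, -1.264]
contact_force: [0.3, 0.7, -0.0]
grip_width: 0.6
time: 11.15
tool_pos: [399.9, -156.4, 286.8]
tcp_rot: [-3.072, 0.013, -1.267]
contact_force: [0.3, 0.7, -0.6]
grip_width: 0.5
```

View pics/top5c.png

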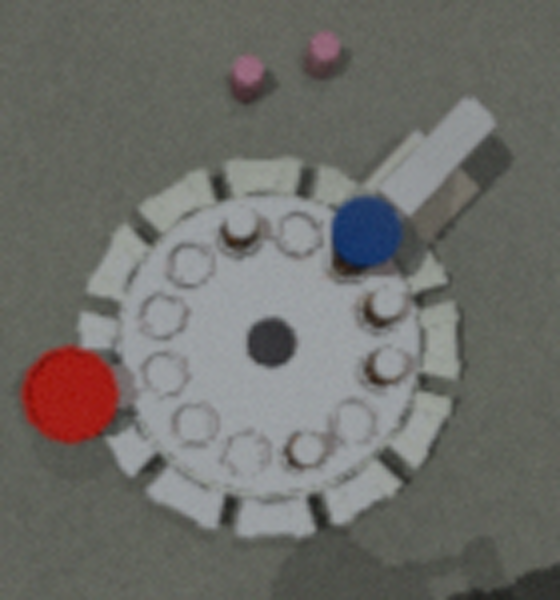

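View pics/side5c.png

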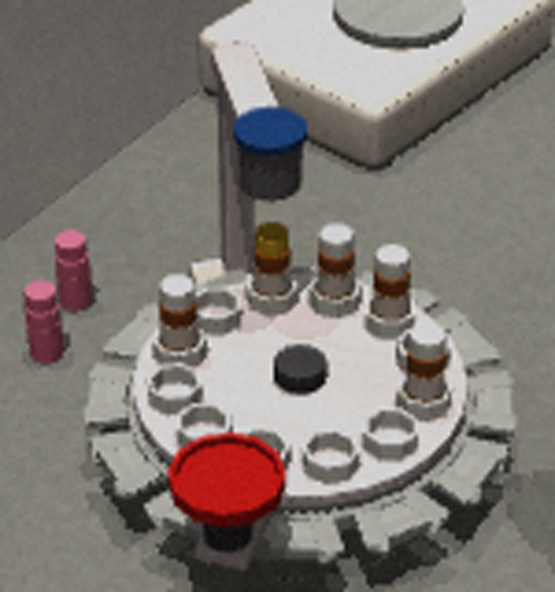

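View pics/top5.png

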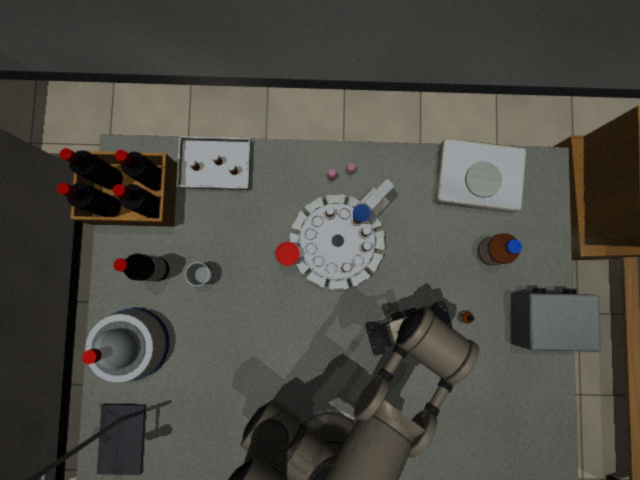

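```bash
python3 - <<'E'
from h import *
def red(f):
    h=cv2.cvtColor(cv2.imread(f),cv2.COLOR_BGR2HSV)[150:300,260:400]
    m=((h[...,0]<8)|(h[...,0]>172))&(h[...,1]>150)&(h[...,2]>60)
    m=m.astype('uint8');n,l,s,c=cv2.connectedComponentsWithStats(m);i=1+s[1:,4].argmax();return c[i]+[260,150],s[i]
for k in "05":
    t,st=red(f"pics/top{k}.png"); s,ss=red(f"pics/side{k}.png")
    print(t,s,st[4],ss[4])
    for z in (107,119): print(z,ray("top",t,z)[:2],ray("side",s,z)[:2])
    # triangulate
    P=[]
    for n in("top","side"):
        p=camera_params(n);R=cv2.Rodrigues(p['rvec'])[0];K=np.array([[p['fx'],0,p['cx']],[0,p['fy'],p['cy']],[0,0,1]]);P.append(K@np.c_[R,p['tvec']])
    X=cv2.triangulatePoints(P[0],P[1],t.reshape(2,1),s.reshape(2,1));print("tri",(X[:3]/X[3]).ravel())
E
```

```text
[301.57615894 277.20309051] [347.12759171 259.94417863] 453 627
107 [511.13941622  92.2909779 ] [512.28458035  88.25931037]
119 [510.85333391  91.98466659] [505.91025233  98.73746669]
tri [510.57753235  91.92356908 110.95881975]
[287.10337079 253.35280899] [310.72873194 259.07704655] 445 623
107 [578.86082693 135.94328461] [580.45900623 132.03953277]
119 [577.98261487 135.25529446] [573.07910961 141.87193351]
tri [578.24147655 135.51131178 111.0660949 ]
```

The triangulated pad height is 111.1 mm now against 111.0 mm at the start, so the plunger is up. The measured turn is about −30.3°, and the yellow cap is under the reader. The bench things look unmoved and the arm is clear, so I'm handing it in.

```bash
python3 -c "
from plant import bot
print(bot.close_job())"
```

```text
the job is handed in; nothing more can be done
None
```

I pressed the red pad down about 14–16 mm with the closed fingertips and pushed it clockwise one notch. I then let it spring up, moved the arm clear, and handed the job in at about 11.3 s.

- **Vial:** the yellow cap sits under the reader, in the spot where the white-capped vial stood at the start.
- **Carousel:** the turn measured about −30.3°, within the ±1.4° allowed.
- **Plunger:** the pad's height measured 111.1 mm against 111.0 mm at the start, so it is fully up.
- **Other things:** all vials are upright, and by eye the bench things look unmoved.
- **Disagreements:** at the same assumed height, the top and side cameras put the pad up to about 8 mm apart, the same way before and after. No check failed.

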